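Throw the guarded switch of a lift inspection station before packing

TASK

Get this lift inspection station ready for its carton: lift the guard flap by its handle until it stands up open, push the lever switch under it all the way over towards the flap's hinge, then lower the flap until it is fully shut again, without slamming it. Leave the loose button plate and the tape roll beside it undisturbed.

Things in the scene. Friction and masses are not known exactly. Their poses are not given: they have to be found in the camera images.
- station: Painted grey steel control box fixed to the bench, 204 (x) x 244 (y) x 60 mm high, origin at the centre of its underside. Its +x axis points to the flap's hinge, roughly away from the robot. On top, a bay open to the front (-x) holds the lever: cheeks 6 mm thick at y = +-66 mm, x from -30 to +85 mm, up to height 110 mm; back plate at x = 93 mm up to 135 mm. The flap is its roof.
- hinge (a point): Middle of the flap's hinge axis, which is level and parallel to the station's y: at x = +90, z = 140 mm in the station's frame. The flap is an aluminium plate 120 mm long from here towards -x, 140 mm wide, 4 mm thick, level when shut, with 28 mm deep side skirts and a 20 mm front lip below it.
- flap_bar (a point): Middle of the flap's handle, a U of 10 mm round steel bar beyond the free edge: a straight bar 80 mm long parallel to the hinge on two legs at y = +-40 mm. With the flap shut, the bar's middle is 160 mm before the hinge (-x), 40 mm before the free edge and 25 mm above the hinge. The round bar may turn between the fingers.
- flap (a joint): Angle of the guard flap (rad): 0 shut, grows as the free edge rises and swings over towards the far side, stop at 2.0. It may start slightly ajar. The hinge is stiff: the flap stays at whatever angle it is left, and takes about 1 to 3 N at the bar to move.
- lever_knob (a point): Centre of the 18 mm ball on the end of the steel lever switch (11 mm rod, 50 mm from pivot to ball centre). The pivot lies at x = +10, y = 0, z = 68 mm in the station's frame, its axis parallel to the station's y.
- lever (a joint): Angle of the lever (rad): near 0 it leans 0.4 rad from upright to -x (away from the hinge); it grows as the ball swings over the top towards the flap's hinge (+x), to its stop at 0.8, leaning 0.4 rad to +x. It stays where it is left and takes about 2.5 N at the ball to move.
- button_plate: Loose bystander: square black and steel button plate 75 x 75 x 16 mm lying on the bench beside the station; origin at the centre of its underside.
- tape_roll: Loose bystander: brown roll standing flat on the bench on the other side, 100 mm across, 48 mm high, open in the middle; origin at the centre of its underside.

How it is judged:
On the way, in this order (a step that is already met when the one before it is completed fails the run):
1. the flap is lifted until it stands up (over 1.3 rad) with the lever not yet thrown (value of joint flap above 1.3 rad and value of joint lever below 0.25 rad), for 0.2 s.
2. the lever is thrown to the hinge side (over 0.65 rad) while the flap is still up (over 1.0 rad) (value of joint lever above 0.65 rad and value of joint flap above 1 rad), for 0.2 s.
3. the flap is lowered shut (under 0.07 rad) (value of joint flap below 0.07 rad), for 0.2 s.
At the end, for the whole second after the job is handed in: The flap is shut (within 0.07 rad, about 11 mm at the bar) and at rest, and the lever under it is over at the hinge side (over 0.65 of its 0.8 rad) (value of joint flap below 0.07 rad and value of joint lever above 0.65 rad and velocity of joint flap between -0.05 and 0.05 rad/s); the robot touches nothing.
It fails at once if the flap is slammed (closing faster than 3 rad/s) (velocity of joint flap below -3 rad/s).
It fails at once if the button plate or the tape roll is pushed more than 20 mm (distance of any of button_plate, tape_roll from where it was at the start of the episode above 0.02 m).
It also fails if it takes over 69 s, if anything falls off the work surface, if the arm or the gripper's body presses on something with over 40 N, if the wrist force passes 120 N, or if a joint passes its speed limit or range.

ROBOT

A 6-joint arm with a two-finger parallel gripper is mounted at the origin on the work surface. World frame = base frame: x ahead of the robot, y to its left, z up, the work surface at z = 0. Lengths are in m, angles in rad, forces in N, time in s.
With the tool pointing down it reaches from about 0.35 to 0.975 m from the base axis. Payload 7.1 kg.
Tool frame: the origin (TCP) lies midway between the tips of the shut fingers; the grasp point (between the pads) lies 19 mm behind it; z points along the fingers, y is the line along which they close (so a half turn about z gives the same grasp; the last joint's range is limited). The gripper opens to 88 mm and grips with 3 to 60 N. Pads are 20 mm wide; open, the fingers measure 115 mm over their backs; the gripper's body (75 mm by 178 mm) begins 61 mm behind the grasp point.
Start: joints at [-1.144, 0.423, 1.63, -0, 1.089, -0.019], TCP at [0.27, -0.564, 0.223] pointing down, gripper open.
Joint ranges: [-3, 3], [-0.9, 2.11], [0.09, 2.58], [-1.31, 4.45], [0.11, 2.69], [-2.54, 2.54]. Speed limits (rad/s): [2.39, 2.39, 3.01, 3.14, 3.14, 3.14].

INTERFACE

Orientations are given as a unit quaternion [w, x, y, z].
In Python, from station import move_pose, movel, movej, command_gripper, wait, inverse_kinematics, read_camera, camera_info, MotionError, job_done, get_time, get_joint_pos, get_qvel, get_effort, get_tcp_pos, get_ee_rot, get_ft_force, get_ft_torque, get_grip_width, get_finger_force gives the robot as it stands. Calls block until the motion is done:
- move_pose(position, orientation): joint-space move of the TCP to a pose.
- movel(position, frame=None, v=0.15, until_force=None): straight line of the TCP; frame=None keeps the orientation; v is the mean speed in m/s. With until_force (N) it stops when the force on the tool has changed by that much, and returns True; else False.
- movej(angles): joint-space move.
- command_gripper(opening): opening from 0.0 (shut) to 1.0 (fully open); the grip force is fixed at half the most; returns when the fingers have stopped.
- wait(seconds).
- inverse_kinematics(position, orientation): joint angles nearest the present ones, or None.
- read_camera(name): name is "side" or "top"; returns the picture (420x560x3 uint8, red, green, blue); there is no depth.
- camera_info(name): a dict with "intrinsics" (3x3 intrinsics, pixels), "T" (4x4, takes a point from camera to world coordinates). Camera axes: x right, y up, looking along -z (the intrinsics and any distortion apply to the point x, -y, -z); pixel columns grow to the right and rows downward; lengths in m; the calibration is good to about 2 mm. A picture is of the moment at which its call begins. camera_info takes no time and is no camera call.
A pose or a line that the arm cannot do raises MotionError and nothing moves.
- job_done(): hands the job in; it is judged then, once.
Readings, each from a call of its own:
- get_time(): time.
- get_joint_pos(): joint angles.
- get_qvel(): joint speeds.
- get_effort(): joint torques, N m.
- get_tcp_pos(): TCP position.
- get_ee_rot(): TCP orientation.
- get_ft_force(): force on the tool from outside, world axes, zero at the start.
- get_ft_torque(): the same for the moment, N m.
- get_grip_width(): opening from 0.0 (shut) to 1.0 (fully open).
- get_finger_force(): force on a finger pad.
Only numpy, scipy, OpenCV 4.12 (cv2) and the standard library are available. Lean on these libraries where they do the work, as an engineer would, in place of code of your own. Each camera call takes 0.05 s, during which the arm holds its last target. There are 200 camera calls.

## Working session

There is one attempt and no reset: what is moved stays moved. The work goes in short steps, each a Python script; the robot and the scene stay as the last script left them, time stands still between calls to the robot, and variables do not carry over. Pictures are saved under pics/ and viewed, at most 10 in all, crops included, and the job is handed in when it is done.

```bash
ls; mkdir -p pics; python3 - <<'E'
from station import *
import cv2
for n in("side","top"):
    cv2.imwrite(f"pics/{n}0.png",cv2.resize(read_camera(n)[:,:,::-1],(784,588),interpolation=cv2.INTER_CUBIC))
    c=camera_info(n);print({k:(v.tolist() if hasattr(v,'tolist') else v) for k,v in c.items()})
print(get_time(),get_ee_rot(),get_tcp_pos())
E
```

```text
pics
{'intrinsics': [[413.04030294923217, 0.0, 278.24288575064446], [0.0, 413.04030294923217, 214.2883199757043], [0.0, 0.0, 1.0]], 'T': [[-0.8537422007257404, 0.3944839108085296, -0.3398627646759467, 0.2260863044280945], [-0.520531277032605, -0.6630115504837147, 0.5380175401936129, 0.49882953962201004], [-0.013093675220319522, 0.6362374777065468, 0.7713821540785321, 0.7446766085040312], [0.0, 0.0, 0.0, 1.0]]}
{'intrinsics': [[437.46058570998787, 0.0, 268.9742255989739], [0.0, 437.46058570998787, 213.66180316975604], [0.0, 0.0, 1.0]], 'T': [[0.02288921296794001, 0.9956454133397908, -0.09036755405091643, 0.4345883890293869], [-0.9993387991651191, 0.0253406086663959, 0.026073320379925623, 0.06412885544019874], [0.028249750670155498, 0.08971100516577436, 0.9955671183497476, 1.0048909688957415], [0.0, 0.0, 0.0, 1.0]]}
0.1 [-6.65771681e-04  9.75265174e-01  2.21037050e-01 -1.36376357e-04] [ 0.26929671 -0.56346035  0.22198438]
```

View pics/side0.png

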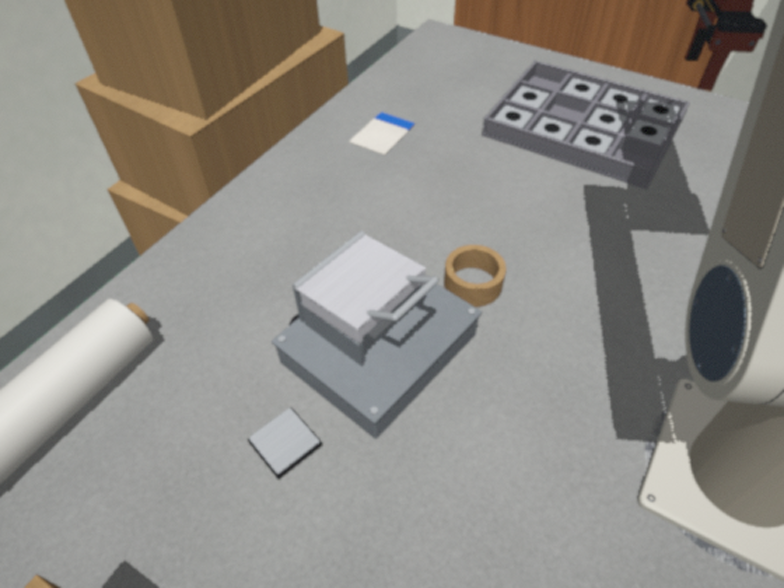

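View pics/top0.png

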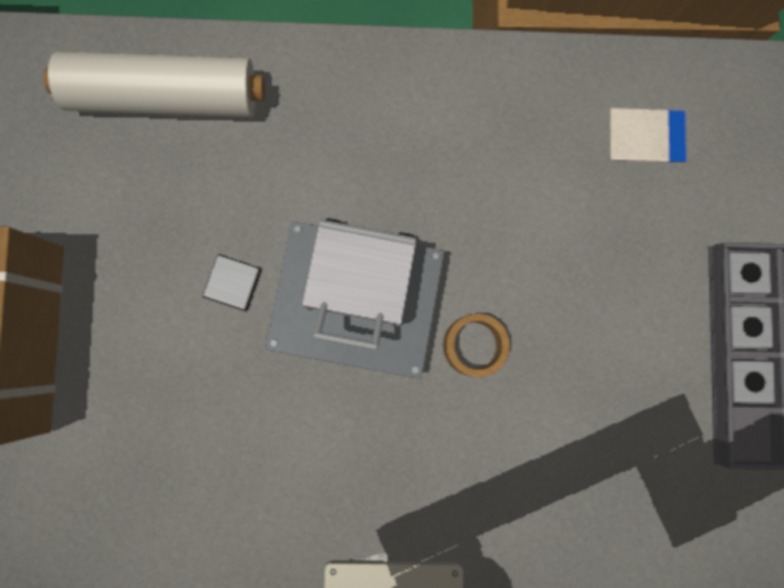

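The side view shows the station at about (375,340) with its bar around (405,300). In the top view its corners lie near (292,223), (443,247), (420,377) and (266,348). The button plate is at (232,282) and the tape roll at (477,345). I'll enlarge both views.

```bash
python3 - <<'E'
import cv2
from station import *
t=read_camera("top")[:,:,::-1];s=read_camera("side")[:,:,::-1]
cv2.imwrite("pics/t1.png",cv2.resize(t[150:280,180:330],None,fx=4.4,fy=4.4,interpolation=cv2.INTER_CUBIC))
cv2.imwrite("pics/s1.png",cv2.resize(s[160:315,190:350],None,fx=3.8,fy=3.8,interpolation=cv2.INTER_CUBIC))
E
```

```text
(no output)
```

View pics/t1.png

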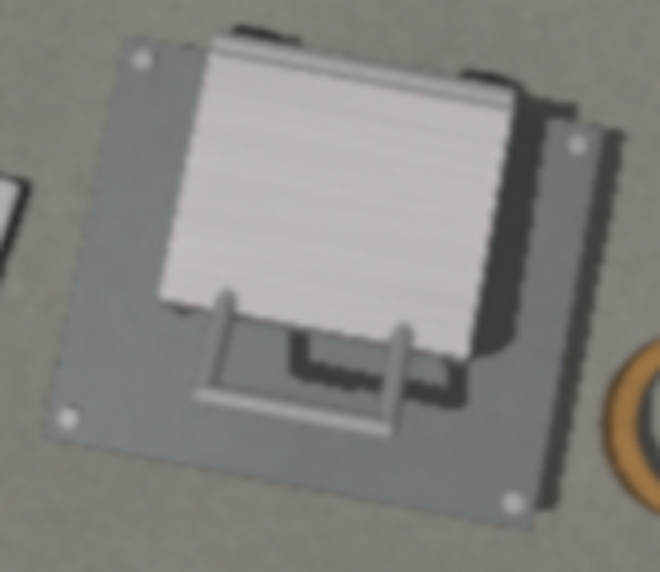

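View pics/s1.png

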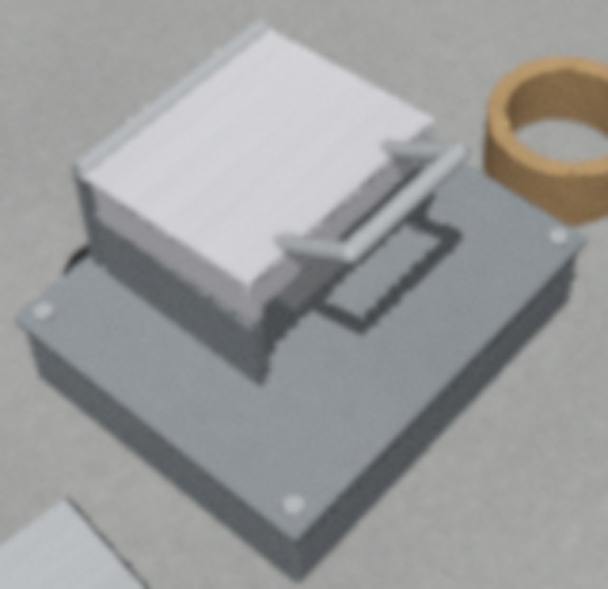

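The crops show these features, in crop pixels:
- **Box-top corners, top view:** (124,38), (605,122), (534,526), (47,437).
- **Box-top corners, side view:** (18,318), (297,540), (584,240).
- **Bar ends:** (205,394) and (390,428) in the top view, (348,252) and (460,152) in the side view.
- **Flap front corners:** (160,298) and (470,358) in the top view, (246,285) and (433,122) in the side view.

Next I'll fit the pose and flap angle to them.

```bash
cat > fit.py <<'E'
import numpy as np
from station import camera_info
def project(n,P):
    c=camera_info(n);T=np.array(c["T"]);p=(np.asarray(P)-T[:3,3])@T[:3,:3]
    q=(np.array(c["intrinsics"])@np.c_[p[:,0],-p[:,1],-p[:,2]].T).T
    return q[:,:2]/q[:,2:]
def flap_pt(r,h,y,a):  # r before hinge, h above hinge
    return [.09-r*np.cos(a)+h*np.sin(a), y, .14+r*np.sin(a)+h*np.cos(a)]
def world(p,P):
    c,s=np.cos(p[2]),np.sin(p[2]);P=np.atleast_2d(P)
    return np.c_[p[0]+c*P[:,0]-s*P[:,1],p[1]+s*P[:,0]+c*P[:,1],P[:,2]]
E
python3 - <<'E'
from fit import *
from station import *
from scipy.optimize import least_squares
def un(L,f,o):return (np.array(L)+.5)/f-.5+o
top=un([(124,38),(605,122),(534,526),(47,437),(205,394),(390,428),(160,298),(470,358)],4.4,[180,150])
side=un([(18,318),(297,540),(584,240),(348,252),(460,152),(246,285),(433,122)],3.8,[190,160])
def pts(a):
    C=[(.102,.122,.06),(.102,-.122,.06),(-.102,-.122,.06),(-.102,.122,.06)]
    F=[flap_pt(.16,.025,.04,a),flap_pt(.16,.025,-.04,a),flap_pt(.12,.002,.07,a),flap_pt(.12,.002,-.07,a)]
    return C+F,[C[0],C[3],C[2]]+F
def res(p,full=False):
    a,b=pts(p[3]);r=np.r_[project("top",world(p,a))-top,project("side",world(p,b))-side]
    return r if full else r.ravel()
s=least_squares(res,[.55,.05,-.17,.0],loss='soft_l1');print(s.x);print(res(s.x,True).round(1).tolist())
p=s.x;np.save("p.npy",p)
print(world(p,[flap_pt(.16,.025,0,a) for a in (p[3],.7,1.4,1.5)]),world(p,[(.1,0,.2)]))
E
```

```text
[ 0.51944405  0.07148801 -0.15636386  0.06112305]
[[-0.1, -0.3], [0.2, 0.8], [0.4, 1.3], [-0.8, 1.2], [0.3, 0.6], [-0.2, 0.5], [-0.0, 0.7], [-0.1, -0.1], [-2.3, -0.2], [-0.6, -0.5], [0.0, -1.7], [0.2, 0.3], [-1.3, 0.2], [0.0, -0.4], [-1.0, -1.5]]
[[0.45210168 0.08210459 0.17472691]
 [0.50337323 0.07402159 0.26219588]
 [0.60581877 0.05787096 0.30192114]
 [0.62179932 0.05535162 0.30136763]] [[0.61822405 0.05591526 0.2       ]]
```

The fit residual is about 1 px, which puts the flap at about 0.06 rad ajar. I'll approach the bar with the tool pointing down and the fingers straddling it.

```bash
cat > rob.py <<'E'
from fit import *
from station import *
from scipy.spatial.transform import Rotation as Ro
p=np.load("p.npy")
def quat(yaw): # tool down, closing axis along station direction yaw
    a=p[2]+yaw;c,s=np.cos(a),np.sin(a)
    x,y,z,w=Ro.from_matrix(np.c_[[-s,c,0],[c,s,0],[0,0,-1]]).as_quat();return [w,x,y,z]
def bar_tcp(a,dz=0,r=.16): # TCP with the bar at the grasp point
    return world(p,flap_pt(r,.025,0,a))[0]+[0,0,-.019+dz]
def st(): print("t",round(get_time(),2),"tcp",get_tcp_pos().round(4),"F",get_ft_force().round(1),"w",round(get_grip_width(),3),"ff",np.round(get_finger_force(),1))
E
python3 - <<'E'
from rob import *
import cv2
up=bar_tcp(p[3],.1)
for y in (0,np.pi/2,np.pi,-np.pi/2):
    print(y,[None if (q:=inverse_kinematics(x,quat(y))) is None else np.round(q,2).tolist() for x in (up,bar_tcp(1.6))])
q=min([quat(0),quat(np.pi)],key=lambda q:abs(inverse_kinematics(up,q)[5]))
command_gripper(.42)
move_pose(up,q);st()
print(movel(bar_tcp(p[3],-.003),v=.08,until_force=8));st()
t=read_camera("top")[:,:,::-1];s=read_camera("side")[:,:,::-1]
cv2.imwrite("pics/g.png",np.hstack([cv2.resize(i,None,fx=2.6,fy=2.6,interpolation=cv2.INTER_CUBIC) for i in(t[150:300,180:330],s[150:300,200:350])]))
E
```

```text
0 [[0.15, 0.13, 1.95, -0.0, 1.06, 0.31], [0.06, 0.39, 1.54, -0.0, 1.21, 0.22]]
1.5707963267948966 [[0.15, 0.13, 1.95, -0.0, 1.06, -1.26], [0.06, 0.39, 1.54, -0.0, 1.21, -1.35]]
3.141592653589793 [None, None]
-1.5707963267948966 [[0.15, 0.13, 1.95, -0.0, 1.06, 1.88], [0.06, 0.39, 1.54, -0.0, 1.21, 1.79]]Traceback (most recent call last):
  File "<stdin>", line 6, in <module>
  File "<stdin>", line 6, in <lambda>
TypeError: 'NoneType' object is not subscriptable
```

```bash
python3 - <<'E'
from rob import *
import cv2
command_gripper(.42)
move_pose(bar_tcp(p[3],.1),quat(0));st()
print(movel(bar_tcp(p[3],-.003),v=.08,until_force=8));st()
t=read_camera("top")[:,:,::-1];s=read_camera("side")[:,:,::-1]
cv2.imwrite("pics/g.png",np.hstack([cv2.resize(i,None,fx=2.6,fy=2.6,interpolation=cv2.INTER_CUBIC) for i in(t[150:300,180:330],s[150:300,200:350])]))
E
```

```text
t 3.51 tcp [0.4524 0.0816 0.2557] F [ 0.1 -0.3 -0.5] w 0.421 ff 0.0
False
t 4.95 tcp [0.4525 0.0822 0.1532] F [1.2 0.4 0.1] w 0.42 ff 0.0
```

View pics/g.png

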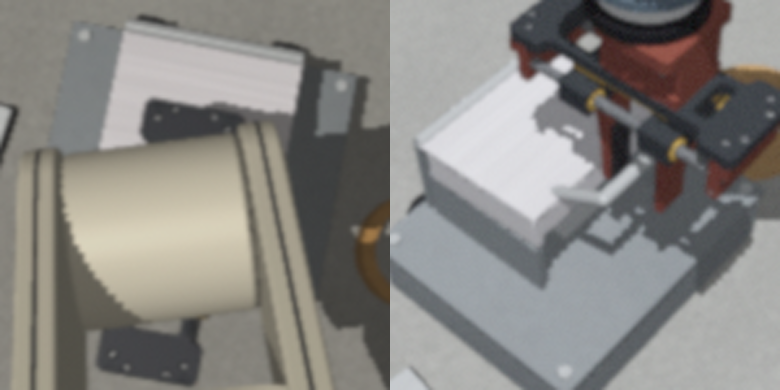

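In the side view the bar at (625,180) passes between the rear finger (612,150) and the front finger (668,185), with no contact force. I'll grip it and lift along the arc.

```bash
cat >> rob.py <<'E'
def arc(angles,v=.1,dz=-.003,fmax=25):
    for a in angles:
        movel(bar_tcp(a,dz),v=v); F=get_ft_force(); print(round(float(a),2),F.round(1),round(get_grip_width(),3),end=' | ')
        if np.linalg.norm(F)>fmax: print("STOP");return False
    print();return True
E
python3 - <<'E'
from rob import *
import cv2
command_gripper(0);st()
arc(np.linspace(p[3],1.6,10)[1:]);st()
t=read_camera("top")[:,:,::-1];s=read_camera("side")[:,:,::-1]
cv2.imwrite("pics/h.png",np.hstack([cv2.resize(i,None,fx=2.6,fy=2.6,interpolation=cv2.INTER_CUBIC) for i in(t[110:260,180:330],s[130:280,200:350])]))
E
```

```text
t 5.6 tcp [0.4533 0.082  0.153 ] F [ 4.3 -2.6 -1.9] w 0.108 ff 30.0
0.23 [ 6.7 -2.6 -1.5] 0.104 | 0.4 [ 5.3 -3.5 -4.1] 0.104 | 0.57 [ 2.4 -3.6 -2.6] 0.108 | 0.75 [-3.9 -4.1  3.5] 0.104 | 0.92 [-6.5 -5.  10.4] 0.101 | 1.09 [-3.1 -5.6  8.8] 0.103 | 1.26 [-0.5 -7.1  6. ] 0.104 | 1.43 [-0.3 -5.8  4.8] 0.109 | 1.6 [-0.4 -6.2  1.3] 0.099 | 
t 9.43 tcp [0.6384 0.0518 0.2778] F [-0.4 -6.2  1.3] w 0.099 ff 30.0
```

View pics/h.png

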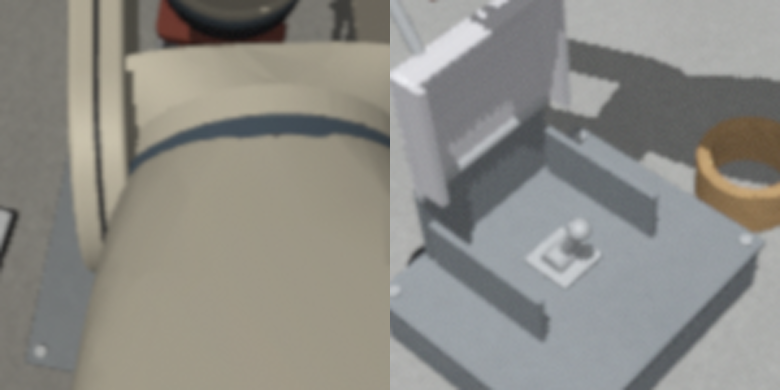

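The flap stands open. The lever ball shows at (578,230) in the right half, leaning towards the robot. Next I'll release the bar, retreat, and push the lever with shut fingers.

```bash
python3 - <<'E'
from rob import *
import cv2
command_gripper(.42);st()
movel(bar_tcp(1.6,.09),v=.12)
W=lambda x,z:world(p,[x,0,z])[0]
movel(W(-.05,.37),v=.2)
command_gripper(0)
move_pose(W(-.05,.2),quat(np.pi/2));st()
movel(W(-.05,.103),v=.12,until_force=8);st()
print(movel(W(-.02,.103),v=.08,until_force=15));st()
print(movel(W(.014,.103),v=.06,until_force=12));st()
s=read_camera("side")[:,:,::-1]
cv2.imwrite("pics/l.png",cv2.resize(s[130:280,200:350],None,fx=3.5,fy=3.5,interpolation=cv2.INTER_CUBIC))
q=(get_tcp_pos()[:2]-p[:2]);print("station x",q@[np.cos(p[2]),np.sin(p[2])])
E
```

```text
t 10.15 tcp [0.6376 0.053  0.2771] F [ 0.3 -0.  -0.8] w 0.42 ff 0.0
t 14.18 tcp [0.4704 0.0793 0.2004] F [ 0.  -0.1 -0.4] w 0.006 ff 0.0
t 15.14 tcp [0.4705 0.0793 0.1035] F [-0.6 -0.1  0.2] w -0.0 ff 0.0
False
t 15.67 tcp [0.5002 0.0745 0.103 ] F [-0.1 -0.4 -0. ] w 0.007 ff 0.0
True
t 16.21 tcp [0.5296 0.0695 0.1023] F [-2.3  0.1  4.9] w 0.002 ff 2.4
station x 0.010228669838980802
```

View pics/l.png

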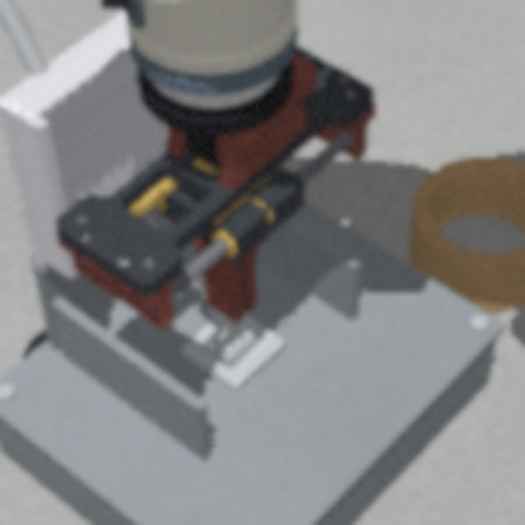

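The fingers stopped at station x = 10.2 mm, where I expected the lever's end stop (10.5 mm). I'll nudge once more, back off and check.

```bash
python3 - <<'E'
from rob import *
import cv2
W=lambda x,z:world(p,[x,0,z])[0]
print(movel(W(.018,.103),v=.03,until_force=14));st()
q=(get_tcp_pos()[:2]-p[:2]);print("station x",q@[np.cos(p[2]),np.sin(p[2])])
movel(W(-.05,.103),v=.12);movel(W(-.05,.2),v=.15)
move_pose(W(-.05,.37),quat(0))
command_gripper(.42)
move_pose(bar_tcp(1.6,.09),quat(0));st()
s=read_camera("side")[:,:,::-1]
cv2.imwrite("pics/m.png",cv2.resize(s[130:280,200:350],None,fx=3.5,fy=3.5,interpolation=cv2.INTER_CUBIC))
E
```

```text
True
t 16.52 tcp [0.5294 0.0693 0.1019] F [-3.1  1.4  5.1] w 0.004 ff 2.7
station x 0.010124745946085607
t 20.81 tcp [0.6367 0.0529 0.3697] F [-0.3 -0.2 -0.1] w 0.421 ff 0.0
```

View pics/m.png

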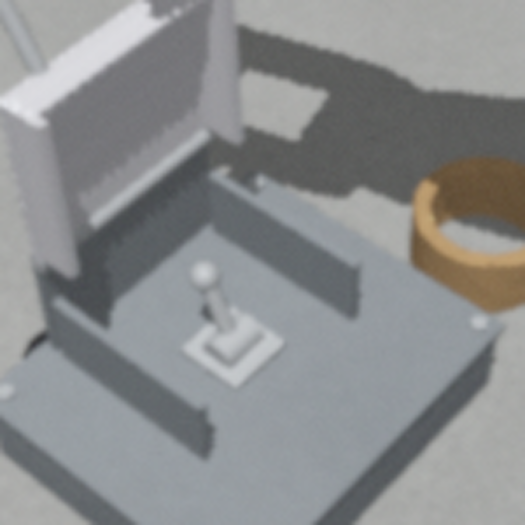

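The lever ball is now at (204,273) in the crop, leaning to the hinge. I'll check its angle by projection, then lower the flap.

```bash
python3 - <<'E'
from rob import *
for a in (.6,.7,.8):
    b=a-.4;print(a,((project("side",world(p,[.01+.05*np.sin(b),0,.068+.05*np.cos(b)]))[0]-[200,130]+.5)*3.5-.5).round())
print(movel(bar_tcp(1.6,-.003),v=.08,until_force=8));st()
command_gripper(0);st()
if arc(np.linspace(1.6,.12,9)[1:],v=.09): 
    print(movel(bar_tcp(-.03,-.003),v=.03,until_force=14))
st()
E
```

```text
0.6 [214. 279.]
0.7 [207. 277.]
0.8 [201. 275.]
False
t 22.17 tcp [0.638  0.0529 0.2779] F [-0.1 -0.1 -0.2] w 0.42 ff 0.0
t 22.72 tcp [0.6378 0.0528 0.2774] F [-0.2  0.1  1.2] w 0.106 ff 30.0
1.42 [-0.3  2.1  3.1] 0.104 | 1.23 [-0.7  5.3  3.2] 0.103 | 1.05 [-1.5  6.8 -0.9] 0.105 | 0.86 [ 0.9  7.  -2.8] 0.103 | 0.68 [ 3.   6.8 -5.3] 0.107 | 0.49 [ 4.9  7.4 -5.4] 0.102 | 0.31 [ 4.9  7.4 -4.3] 0.105 | 0.12 [ 3.8  7.2 -2.8] 0.104 | 
True
t 27.27 tcp [0.4513 0.083  0.1413] F [-1.2  0.7  6.3] w 0.103 ff 30.0
```

The flap met its stop with the bar at z ≈ 0.163, against about 0.165 when shut. I'll release and retreat, then verify by refitting the flap.

```bash
python3 - <<'E'
from rob import *
import cv2
command_gripper(.42);st()
movel(bar_tcp(0,.12),v=.1);q=get_joint_pos();q[0]-=1.0;movej(q);st()
t=read_camera("top")[:,:,::-1];s=read_camera("side")[:,:,::-1]
A=cv2.resize(t[150:300,180:330],None,fx=2.6,fy=2.6,interpolation=cv2.INTER_CUBIC);B=cv2.resize(s[150:300,200:350],None,fx=2.6,fy=2.6,interpolation=cv2.INTER_CUBIC)
for a,c in((0,(0,255,0)),(.1,(0,0,255))):
    P=world(p,[flap_pt(.16,.025,y,a) for y in(.04,-.04)])
    for im,n,o in((A,"top",(180,150)),(B,"side",(200,150))):
        u=((project(n,P)-o+.5)*2.6-.5).round().astype(int);cv2.line(im,u[0].tolist(),u[1].tolist(),c,1)
cv2.imwrite("pics/e.png",np.hstack([A,B]))
E
```

```text
t 27.9 tcp [0.4514 0.0835 0.1412] F [ 0.4 -0.1 -0.8] w 0.42 ff 0.0
t 30.91 tcp [ 0.3128 -0.3336  0.2654] F [ 0.2 -1.1 -0.4] w 0.422 ff 0.0
```

View pics/e.png

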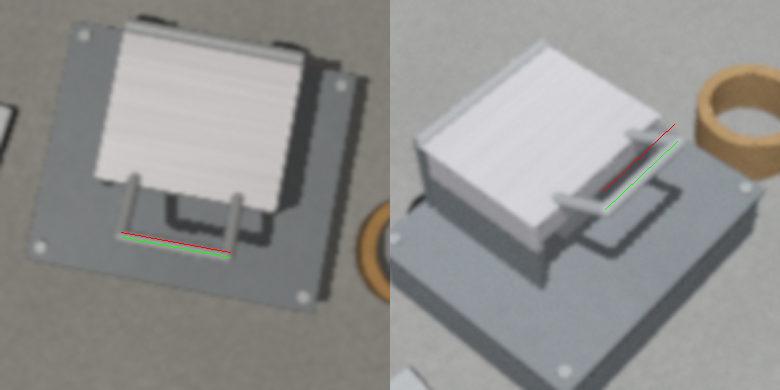

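The bar, running (605,208) to (678,142) in the right half, lies on the green line for angle 0 and clear of the red 0.1 rad line. The flap is shut and the robot is clear, so I'm handing in.

```bash
python3 -c "
from station import *
print(job_done(),get_time())"
```

```text
the job is handed in; nothing more can be done
the job is handed in; nothing more can be done
```

Job handed in at about 31 s: the flap was opened, the lever pushed over to its hinge-side stop, and the flap lowered gently until shut; nothing touched the button plate or tape roll, though no verdict came back.

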